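Close the vial incubator

ROBOT

A 7-joint arm with a two-finger parallel gripper is mounted at the origin on the work surface. World frame = base frame: x ahead of the robot, y to its left, z up, the work surface at z = 0. Lengths are in mm, angles in degrees, forces in N, time in s.
With the tool pointing down it reaches from about 400 to 850 mm from the base axis. Payload 4.4 kg.
Tool frame: the origin (TCP) lies midway between the tips of the shut fingers; the grasp point (between the pads) lies 19 mm behind it; z points along the fingers, y is the direction in which the jaws open and shut (so a half turn about z gives the same grasp; the last joint's range is limited). The gripper opens to 94 mm and grips with 3 to 60 N. Pads are 16 mm wide; open, the fingers measure 119 mm over their backs; the gripper's body (75 mm by 177 mm) begins 78 mm behind the grasp point.
Start: joints at [67.048, 36.005, 2.206, 86.941, -1.547, 57.084, -1.146], TCP at [213.606, -613.914, 205.478] pointing down, gripper open.
Joint ranges: [-175.42, 175.42], [-21.48, 121.26], [-71.46, 75.88], [10.55, 141.38], [-63.04, 243.04], [13.31, 113.54], [-168.57, 168.57]. Speed limits (degrees/s): [147.25, 147.25, 180, 180, 180, 180, 180].

INTERFACE

Orientations are given as [roll, pitch, yaw] about the fixed x, y, z axes, in that order (R = Rz(yaw) Ry(pitch) Rx(roll)).
In Python, from workcell import telemetry, imaging, manip, finder gives the robot as it stands.
- The arm moves only by the tool send_rows, never from a script. Its argument "steps" is a list of rows, each an object with "offset": the shift along the tool's x, y, z in mm, a list of three; "twist": the turn, a rotation vector about the tool's x, y, z in degrees, a list of three. A call has 1 to 12 rows; each row shifts and turns the commanded pose from where the row before left it, along the tool's axes as they then stand; what a row does not reach is not made up. A row lasts 1/8 s, in which the tool goes at most 62.5 mm and 10.7 degrees, less where a joint would pass 70% of its speed; a pose out of reach is approached as far as the arm can. A call with a gripper value outside its range is refused whole. "claw" is the finger opening in mm, from 0 to 94, set as the call begins (left out, the last holds). The fingers move at their own pace and stop on an object; "squeeze" is the grip in N (left out, the last holds). Time passes only in rows, so rows that do not move let the fingers close. It gives the time, the measured TCP pose, the force and the opening at its end, in the units of the state.
- telemetry.sense(): the state, without advancing time (a new reading comes with each control period).
- imaging.get_image(name): name is "scene" or "side" or "wrist"; returns the picture (400x640x3 uint8, red, green, blue); there is no depth.
- imaging.camera_params(name): a dict with "camera_matrix" (3x3 intrinsics, pixels), "k1" (the pictures are not rectified: a ray, as slopes to the right and down, at radius r is drawn at 1 + k1 r^2 times it, then the intrinsics apply), "world_from_camera" (4x4, takes a point from camera to world coordinates). Camera axes: x right, y up, looking along -z (the intrinsics and any distortion apply to the point x, -y, -z); pixel columns grow to the right and rows downward; lengths in mm; the calibration is good to about 2 mm. A picture is of the moment at which its call begins: read the wrist's pose just before it. camera_params takes no time and is no camera call; for the wrist camera it gives the pose at the moment of the call.
- manip.finish_job(): hands the job in, once; it reports no verdict.
Trained networks look in the newest picture that a camera, given by its name, has taken for a name from the list of things; names that differ only in an ending like _2 or _b are one class to them, and where a whole thing is asked for, a point or a joint stands for the part that bears it (a point fixed in the world has none). Each returns a list of dicts, best first, with "p" (0 to 1); they miss things now and then, are a little off and sometimes report something else, mostly with a low value. They report only what shows in the picture. A call takes as long as a camera call. They do not tell look-alikes from the thing itself.
- finder.look_for(camera, query): "location" ([x, y, z] in mm, in world coordinates, good to about 4 mm: the middle of the surface that is visible of it).
- finder.cut_out(camera, query): "mask" (400x640 bool, what is visible of it).
- finder.pinpoint(camera, query): "location" ([x, y, z] in mm, in world coordinates, good to about 4 mm: a listed point, or the origin of a listed thing).
The state is a dict: "t": time; "q": joint angles; "joint_velocities": joint speeds; "joint_efforts": joint torques, N m; "tool_pos": TCP position; "orientation": TCP orientation; "wrist_force": force on the tool from outside, world axes, zero at the start; "ft_torque": the same for the moment, N m; "finger_gap": finger opening in mm.
Only numpy, scipy, OpenCV 4.12 (cv2) and the standard library are available. Lean on these libraries where they do the work, as an engineer would, in place of code of your own. Each camera call takes 0.05 s, during which the arm holds its last target. There are 200 camera calls.

TASK

Get the vial incubator ready to run: push the upright orange hold-down flap down until it lies flat over the vials, and only then push the blue lid over and press it fully shut on top of it. Do not let the lid slam, do not pick up anything, and leave the vials and the glassware round about standing where they are.

Things in the scene. Friction and masses are not known exactly. Their poses are not given: they have to be found in the camera images.
- incubator: White vial incubator, a box 200 x 200 mm, 110 mm high without its lid, fixed, open on top, walls 8 mm. Origin at the centre of its underside, z up. Lid hinge on its own +x side, flap hinge on its -x side, both along its y. Yaw is within 0.52 of pi/2: lid hinge on the robot's left, flap hinge on its right. Inside, a metal block (top 65 mm above the bench) holds four vials.
- lid (a joint): Angle of the blue opaque lid: 0 = shut flat on the box, about 1.57 = standing upright, larger = leaning outwards, away from the box (starts 1.65 to 1.9, stop at 2.0). Stiff friction hinge (0.44 N m): it stays at any angle, neither falls nor springs, and must be pushed all the way. It cannot pass through the raised flap.
- lid_hinge (a point): Point on the lid's hinge axis at the middle of its width, 110.5 mm above the bench, 100 mm from the box's centre along the box's +x. The lid is a flat plate 200 mm long from the hinge, 200 mm wide and 8 mm thick; shut, it reaches from the hinge in the box's -x direction, with its inner face in the plane of the hinge axis and its outer (upper) face 8 mm above that. Weighs 0.25 to 0.35 kg. No handle.
- lid_edge (a point): Middle of the lid's free edge, on its outer face (200 mm from the hinge).
- flap (a joint): Angle of the orange hold-down flap: 0 = folded flat over the vials, inside the box and 12.5 mm below its rim, about 1.57 = standing upright (starts 1.3 to 1.6, stop at 1.65). Stiff friction hinge (0.12 N m): it stays where it is left.
- flap_hinge (a point): Point on the flap's hinge axis at the middle of its width, 92.5 mm above the bench, 87 mm from the box's centre along the box's -x, just inside the wall. The flap is a flat plate 110 mm long from the hinge, 160 mm wide and 5 mm thick; folded, it reaches from the hinge in the box's +x direction, its lower face in the plane of the hinge axis and its outer (upper) face 5 mm above that. When it stands up its outer face looks away from the lid.
- flap_edge (a point): Middle of the flap's free edge, on its outer face (110 mm from the hinge).
- vial0_center (a point): Centre (half-way up) of a loose amber vial with a white cap, 23 mm across, 48 mm tall, standing in a hole of the block, its cap top 83 mm above the bench (9 mm below the folded flap). To be left standing there.
- vial1_center (a point): Centre (half-way up) of a loose amber vial with a red cap, 23 mm across, 48 mm tall, standing in a hole of the block, its cap top 83 mm above the bench (9 mm below the folded flap). To be left standing there.
- vial2_center (a point): Centre (half-way up) of a loose amber vial with a white cap, 23 mm across, 48 mm tall, standing in a hole of the block, its cap top 83 mm above the bench (9 mm below the folded flap). To be left standing there.
- vial3_center (a point): Centre (half-way up) of a loose amber vial with a green cap, 23 mm across, 48 mm tall, standing in a hole of the block, its cap top 83 mm above the bench (9 mm below the folded flap). To be left standing there.
- flask_center (a point): Centre (half-way up) of a loose green glass conical flask, 76 mm across the foot, 115 mm tall, standing on the bench; to be left alone.
- beaker_center (a point): Centre (half-way up) of a loose blue plastic beaker, 66 mm across, 85 mm tall, standing on the bench; to be left alone.
- reagent_center (a point): Centre (half-way up) of a loose amber reagent bottle, 70 mm across, 160 mm tall, standing on the bench; to be left alone.
- jar_center (a point): Centre (half-way up) of a loose white jar with a red cap, 60 mm across, 75 mm tall, standing on the bench; to be left alone.
Things that resemble listed ones, but are neither listed nor needed, are in the scene too. What is shaped like the part that bears jar_center but purple is not meant.

How it is judged (in metres and radians):
On the way, in this order (a step that is already met when the one before it is completed fails the run):
1. the flap is folded flat (within 0.08 rad) while the lid is still open (over 1.2 rad) (value of joint flap below 0.08 rad and value of joint lid above 1.2 rad), for 0.2 s.
2. the lid is shut (within 0.04 rad) over the folded flap (value of joint lid below 0.04 rad and value of joint flap below 0.08 rad), for 0.2 s.
At the end, for the whole second after the job is handed in: The flap lies flat (joint under 0.08 rad) and the lid is shut over it (joint under 0.04 rad) and at rest; every vial is within 12 mm of where it started and the flask, beaker, bottle and jar within 30 mm, all upright within 0.2 rad (all of step 2 and velocity of joint lid between -0.05 and 0.05 rad/s and distance of each of vial0_center, vial1_center, vial2_center, vial3_center from where it was at the start of the episode below 0.012 m and distance of each of flask_center, beaker_center, reagent_center, jar_center from where it was at the start of the episode below 0.03 m and angle between each of vial0_center, vial1_center, vial2_center, vial3_center, flask_center, beaker_center, reagent_center, jar_center's own z axis and vertical below 0.2 rad); the robot touches nothing.
It fails at once if the lid is brought down (below 1.0 rad) while the flap is still up (over 0.3 rad) (value of joint lid below 1 rad and value of joint flap above 0.3 rad).
It fails at once if the lid slams (closes faster than 3.5 rad/s) (velocity of joint lid below -3.5 rad/s).
It fails at once if a vial is lifted (15 mm) out of its hole (height (world z) of any of vial0_center, vial1_center, vial2_center, vial3_center above 0.074 m).
It fails at once if glassware on the bench is lifted (15 mm), shifted (30 mm) or tipped (0.35 rad) (height (world z) of flask_center above 0.0725 m or height (world z) of beaker_center above 0.0575 m or height (world z) of reagent_center above 0.095 m or height (world z) of jar_center above 0.0525 m or distance of any of flask_center, beaker_center, reagent_center, jar_center from where it was at the start of the episode above 0.03 m or angle between any of flask_center, beaker_center, reagent_center, jar_center's own z axis and vertical above 0.35 rad).
It also fails if it takes over 56 s, if anything falls off the work surface, if the arm or the gripper's body presses on something with over 40 N, if the wrist force passes 120 N, or if a joint passes its speed limit or range.

## Working session

There is one attempt and no reset: what is moved stays moved. The work goes in short steps, Python scripts to look and compute and a tool call to move; the robot and the scene stay as the last step left them, time stands still between calls to the robot, and variables do not carry over. Pictures are saved under pics/ and viewed, about 8 in all and at most 12, crops included, and the job is handed in when it is done.

Besides the shell and the picture viewer there is one more tool, called after "Request:" as name(argument=value, ...) on one line, values as JSON. send_rows: Moves the arm, as the interface text tells. Its arguments: {"type":"object","properties":{"steps":{"type":"array"},"claw":{"type":"number"},"squeeze":{"type":"number"}},"required":["steps"]}

```bash
mkdir -p pics; python3 - <<'E'
from workcell import telemetry, imaging, manip, finder
import cv2,numpy as np
for c in ["scene","side"]:
    im=imaging.get_image(c); cv2.imwrite(f"pics/{c}0.png",im[:,:,::-1])
    for q in ["incubator","lid_hinge","lid_edge","flap_hinge","flap_edge","flask_center","beaker_center","reagent_center","jar_center","vial0_center","vial1_center","vial2_center","vial3_center"]:
        print(c,q,[(np.round(d["location"]).tolist(),round(d["p"],2)) for d in finder.pinpoint(c,q)[:3]])
s=telemetry.sense();print(s["t"],s["tool_pos"],s["orientation"],s["finger_gap"])
E
```

```text
scene incubator [([540.0, 37.0, -0.0], 0.71), ([510.0, -424.0, 31.0], 0.35)]
scene lid_hinge [([556.0, 132.0, 112.0], 0.59)]
scene lid_edge [([556.0, 132.0, 112.0], 0.57), ([533.0, 451.0, 80.0], 0.57), ([512.0, -424.0, 36.0], 0.32)]
scene flap_hinge [([527.0, -49.0, 93.0], 0.78)]
scene flap_edge [([528.0, -38.0, 203.0], 0.89)]
scene flask_center [([722.0, -53.0, 54.0], 0.74)]
scene beaker_center [([740.0, 61.0, 43.0], 0.92)]
scene reagent_center [([533.0, 450.0, 80.0], 0.92), ([740.0, 59.0, 42.0], 0.39)]
scene jar_center [([465.0, -302.0, 38.0], 0.88), ([510.0, -425.0, 31.0], 0.74), ([539.0, 29.0, 57.0], 0.44)]
scene vial0_center [([723.0, -52.0, 53.0], 0.74)]
scene vial1_center []
scene vial2_center [([583.0, -21.0, 59.0], 0.52)]
scene vial3_center [([539.0, 30.0, 60.0], 0.48)]
side incubator [([537.0, 32.0, 2.0], 0.8)]
side lid_hinge [([556.0, 135.0, 108.0], 0.61)]
side lid_edge [([559.0, 172.0, 310.0], 0.69)]
side flap_hinge [([523.0, -48.0, 88.0], 0.76), ([489.0, 36.0, 61.0], 0.15)]
side flap_edge [([524.0, -31.0, 199.0], 0.64)]
side flask_center [([728.0, -52.0, 59.0], 0.74), ([481.0, -6.0, 61.0], 0.19)]
side beaker_center [([737.0, 62.0, 41.0], 0.87), ([540.0, 32.0, 58.0], 0.38), ([559.0, 173.0, 312.0], 0.35)]
side reagent_center [([532.0, 450.0, 80.0], 0.77)]
side jar_center [([467.0, -306.0, 36.0], 0.8), ([515.0, -424.0, 40.0], 0.58), ([482.0, -6.0, 62.0], 0.48)]
side vial0_center [([478.0, -5.0, 61.0], 0.43)]
side vial1_center [([490.0, 35.0, 63.0], 0.64)]
side vial2_center [([532.0, 445.0, 84.0], 0.4), ([578.0, -28.0, 59.0], 0.37)]
side vial3_center []
1.4 [ 213.58241502 -613.92577771  205.47906184] [ 1.79999217e+02 -6.32125840e-04  1.91799152e+01] 93.83895627676576
```

View pics/scene0.png

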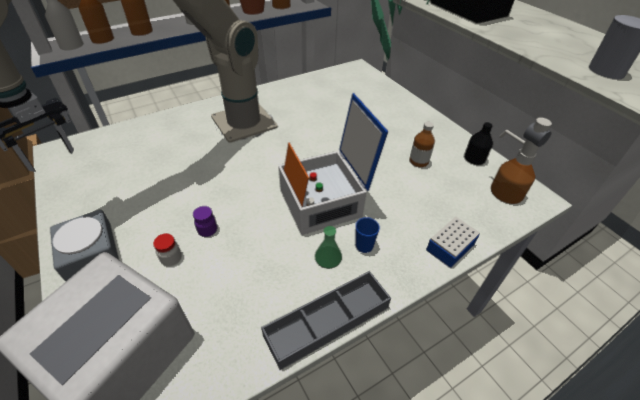

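View pics/side0.png

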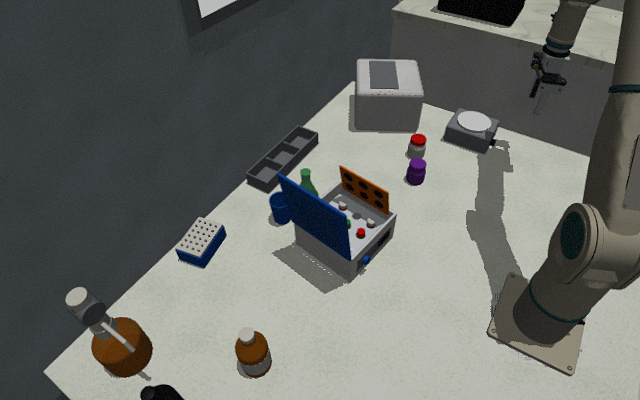

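The scene view shows the orange flap at (295,172), the blue lid at (362,140), the flask at (330,247) and the beaker at (367,236). The purple jar is nearer the robot and the red-capped one is farther away. The networks agree with the sizes given: yaw is about 80.3°, centre about (539,35), flap about 1.40 rad and lid about 1.72 rad. Next I turn the tool so its x lies along the box's x, with the jaws shut.

Request:
send_rows(steps=[{"offset":[0,0,0],"twist":[0,0,-10.2]},{"offset":[0,0,0],"twist":[0,0,-10.2]},{"offset":[0,0,0],"twist":[0,0,-10.2]},{"offset":[0,0,0],"twist":[0,0,-10.2]},{"offset":[0,0,0],"twist":[0,0,-10.2]},{"offset":[0,0,0],"twist":[0,0,-10.2]},{"offset":[0,0,0],"twist":[0,0,0]}], claw=0)

```text
t: 2.28
tool_pos: [213.4, -614.0, 205.4]
orientation: [180.0, -0.0, 80.3]
wrist_force: [-0.8, 0.8, 0.7]
finger_gap: 27.6
```

```bash
cat > h.py <<'E'
from workcell import telemetry, imaging, manip, finder
import numpy as np
a=np.radians(80.3);U=np.array([np.cos(a),np.sin(a)]);V=np.array([-np.sin(a),np.cos(a)]);C=np.array([539,35.])
def st():
    s=telemetry.sense();p=np.array(s["tool_pos"]);d=p[:2]-C
    print("t",round(s["t"],2),"box u,v,z",np.round([d@U,d@V,p[2]],1),"rpy",np.round(s["orientation"],1),"F(u,v,z)",np.round([s["wrist_force"][:2]@U,s["wrist_force"][:2]@V,s["wrist_force"][2]],1),"q",np.round(s["q"]),"gap",round(s["finger_gap"],1))
def look(c,name,qs):
    import cv2
    im=imaging.get_image(c); cv2.imwrite(f"pics/{name}.png",im[:,:,::-1])
    for q in qs:
        print(c,q,[(np.round(d["location"]).tolist(),round(d["p"],2)) for d in finder.pinpoint(c,q)[:2]])
E
python3 -c "
from h import *
st()"
```

```text
t 2.27 box u,v,z [-694.6  211.6  205.4] rpy [180.   -0.   80.3] F(u,v,z) [0.6 1.  0.7] q [ 77.  37. -14.  87.  10.  58.  50.] gap 27.6
```

Request:
send_rows(steps=[{"offset":[44,17.6,0],"twist":[0,0,0]},{"offset":[44,17.6,0],"twist":[0,0,0]},{"offset":[44,17.6,0],"twist":[0,0,0]},{"offset":[44,17.6,0],"twist":[0,0,0]},{"offset":[44,17.6,0],"twist":[0,0,0]},{"offset":[44,17.6,0],"twist":[0,0,0]},{"offset":[44,17.6,0],"twist":[0,0,0]},{"offset":[44,17.6,0],"twist":[0,0,0]},{"offset":[44,17.6,0],"twist":[0,0,0]},{"offset":[44,17.6,0],"twist":[0,0,0]},{"offset":[44,17.6,1],"twist":[0,0,0]},{"offset":[0,0,10],"twist":[0,0,0]}])

```text
t: 3.78
tool_pos: [488.2, -165.0, 195.1]
orientation: [179.8, -0.1, 80.6]
wrist_force: [-0.5, -0.0, -0.7]
finger_gap: 0.8
```

```bash
python3 -c "
from h import *
st()
look('scene','s1',['flap_edge','flap_hinge'])
look('side','d1',['flap_edge','flap_hinge','lid_edge','lid_hinge'])
th=1.4
for th in np.arange(1.4,-0.06,-0.1): print(round(th,2),np.round([-87+102*np.cos(th)-5*np.sin(th)-8, 92.5+102*np.sin(th)+5*np.cos(th)]))"
```

```text
t 3.77 box u,v,z [-205.7   16.3  195.1] rpy [ 1.798e+02 -1.000e-01  8.060e+01] F(u,v,z) [-0.1  0.4 -0.7] q [ 28.  26. -17. 109.  10.  46.  -4.] gap 0.8
scene flap_edge [([527.0, -38.0, 200.0], 0.56)]
scene flap_hinge [([524.0, -56.0, 92.0], 0.92)]
side flap_edge [([529.0, -32.0, 201.0], 0.57), ([739.0, 60.0, 41.0], 0.21)]
side flap_hinge [([524.0, -48.0, 93.0], 0.76), ([556.0, 135.0, 107.0], 0.29)]
side lid_edge [([559.0, 173.0, 306.0], 0.73)]
side lid_hinge [([560.0, 135.0, 106.0], 0.82)]
1.4 [-83. 194.]
1.3 [-73. 192.]
1.2 [-63. 189.]
1.1 [-53. 186.]
1.0 [-44. 181.]
0.9 [-36. 176.]
0.8 [-28. 169.]
0.7 [-20. 162.]
0.6 [-14. 154.]
0.5 [ -8. 146.]
0.4 [ -3. 137.]
0.3 [  1. 127.]
0.2 [  4. 118.]
0.1 [  6. 108.]
-0.0 [ 7. 97.]
```

Request:
send_rows(steps=[{"offset":[28,4,0.5],"twist":[0,0,0]},{"offset":[28,4,0.5],"twist":[0,0,0]},{"offset":[28,4,0],"twist":[0,0,0]},{"offset":[29,4,0],"twist":[0,0,0]},{"offset":[10,0,0],"twist":[0,0,0]},{"offset":[10,0,2],"twist":[0,0,0]},{"offset":[10,0,3],"twist":[0,0,0]},{"offset":[10,0,3],"twist":[0,0,0]},{"offset":[9,0,5],"twist":[0,0,0]},{"offset":[8,0,5],"twist":[0,0,0]},{"offset":[0,0,0],"twist":[0,0,0]}])

```text
t: 5.55
tool_pos: [529.4, -3.1, 174.9]
orientation: [-180.0, -0.0, 80.5]
wrist_force: [0.6, -0.0, 0.5]
finger_gap: 0.0
```

```bash
python3 -c "
from h import *
st()
look('scene','s2',['flap_edge'])
look('side','d2',['flap_edge'])
import cv2
a=cv2.imread('pics/s2.png')[90:270,220:460];b=cv2.imread('pics/d2.png')[120:300,230:470]
cv2.imwrite('pics/c2.png',cv2.resize(np.hstack([a,b]),None,fx=1.66,fy=1.66))"
```

```text
t 5.55 box u,v,z [-39.1   3.  174.9] rpy [-180.    -0.    80.5] F(u,v,z) [ 0.1 -0.6  0.5] q [  9.  29. -17. 108.  12.  45. -24.] gap 0.0
scene flap_edge [([535.0, 9.0, 180.0], 0.91)]
side flap_edge [([536.0, 15.0, 180.0], 0.43)]
```

View pics/c2.png

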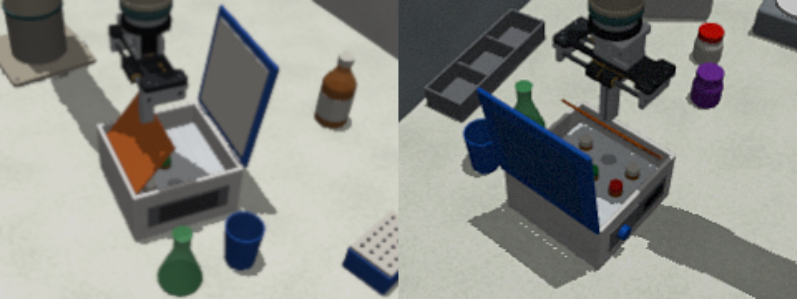

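The flap follows the fingertip: it is partly folded, with the tip on its outer face. Next is the rest of the arc.

Request:
send_rows(steps=[{"offset":[9,3,6],"twist":[0,0,0]},{"offset":[8,0,7],"twist":[0,0,0]},{"offset":[7,0,8],"twist":[0,0,0]},{"offset":[6,0,8],"twist":[0,0,0]},{"offset":[5,0,9],"twist":[0,0,0]},{"offset":[4,0,10],"twist":[0,0,0]},{"offset":[3,0,9],"twist":[0,0,0]},{"offset":[1,0,8],"twist":[0,0,0]},{"offset":[0,0,6],"twist":[0,0,0]},{"offset":[0,0,4],"twist":[0,0,0]},{"offset":[0,0,0],"twist":[0,0,0]},{"offset":[0,0,0],"twist":[0,0,0]}])

```text
t: 7.25
tool_pos: [539.7, 37.5, 100.6]
orientation: [180.0, 0.0, 80.4]
wrist_force: [-0.0, 0.7, 0.3]
finger_gap: 0.4
```

```bash
python3 -c "
from h import *
st()"
```

```text
t 7.25 box u,v,z [  2.6  -0.3 100.6] rpy [180.    0.   80.4] F(u,v,z) [0.7 0.2 0.3] q [  3.  36. -14. 110.  15.  36. -31.] gap 0.4
```

Request:
send_rows(steps=[{"offset":[0,0,2],"twist":[0,0,0]},{"offset":[0,0,2],"twist":[0,0,0]},{"offset":[0,0,2],"twist":[0,0,0]},{"offset":[0,0,0],"twist":[0,0,0]},{"offset":[0,0,0],"twist":[0,0,0]}])

```text
t: 7.88
tool_pos: [540.1, 37.7, 97.3]
orientation: [179.9, 0.0, 80.4]
wrist_force: [-4.8, -0.6, 23.9]
finger_gap: 0.5
```

Request:
send_rows(steps=[{"offset":[0,0,-10],"twist":[0,0,0]},{"offset":[0,0,-30],"twist":[0,0,0]},{"offset":[0,0,-42],"twist":[0,0,0]},{"offset":[0,0,-42],"twist":[0,0,0]},{"offset":[0,0,-42],"twist":[0,0,0]},{"offset":[0,0,-42],"twist":[0,0,0]},{"offset":[0,0,-42],"twist":[0,0,0]},{"offset":[0,0,0],"twist":[0,0,0]},{"offset":[0,0,0],"twist":[0,0,0]}])

```text
t: 9.0
tool_pos: [539.0, 37.5, 343.6]
orientation: [-179.9, 0.0, 80.4]
wrist_force: [-0.4, 0.1, -0.1]
finger_gap: 0.7
```

```bash
python3 -c "
from h import *
st()
look('scene','s3',['flap_edge'])
look('side','d3',['flap_edge','lid_edge','lid_hinge'])
import cv2
a=cv2.imread('pics/s3.png')[60:270,220:460];b=cv2.imread('pics/d3.png')[90:300,230:470]
cv2.imwrite('pics/c3.png',cv2.resize(np.hstack([a,b]),None,fx=1.66,fy=1.66))"
```

```text
t 9.0 box u,v,z [  2.5   0.4 343.6] rpy [-179.9    0.    80.4] F(u,v,z) [ 0.1  0.4 -0.1] q [  6.  20. -19.  92.   7.  69. -24.] gap 0.7
scene flap_edge [([540.0, 53.0, 98.0], 0.72)]
side flap_edge [([540.0, 59.0, 95.0], 0.57)]
side lid_edge [([559.0, 173.0, 309.0], 0.94)]
side lid_hinge [([555.0, 133.0, 107.0], 0.77)]
```

View pics/c3.png

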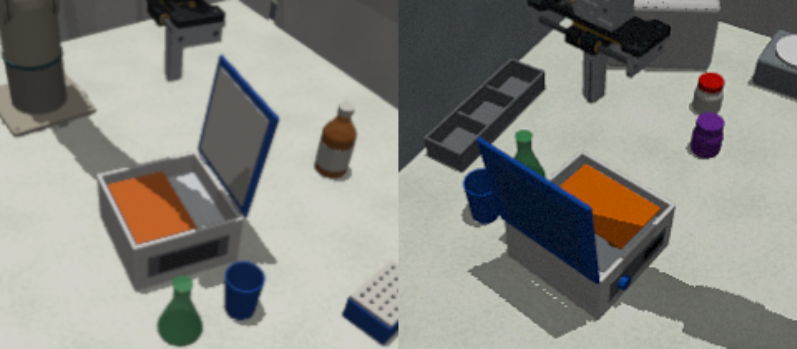

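The flap lies flat (orange, at the bottom of the box opening in both views) and the lid has not moved. Next I cross above the lid to its outer side.

Request:
send_rows(steps=[{"offset":[20,0,-5],"twist":[0,0,0]},{"offset":[38,0,-2],"twist":[0,0,0]},{"offset":[42,0,0],"twist":[0,0,0]},{"offset":[42,0,0],"twist":[0,0,0]},{"offset":[42,0,0],"twist":[0,0,0]},{"offset":[8,0,0],"twist":[0,0,0]},{"offset":[0,0,0],"twist":[0,0,0]},{"offset":[0,0,25],"twist":[0,0,0]},{"offset":[0,0,30],"twist":[0,0,0]},{"offset":[0,0,0],"twist":[0,0,0]}])

```text
t: 10.55
tool_pos: [570.8, 224.5, 294.8]
orientation: [-179.8, 0.2, 80.3]
wrist_force: [0.4, -1.2, 0.5]
finger_gap: 0.6
```

```bash
python3 -c "
from h import *
st()
look('side','d4',['lid_edge'])
r=178
for f in np.arange(1.75,-0.06,-0.1): print(round(f,2),np.round([100-r*np.cos(f)+8*np.sin(f)+8, 110.5+r*np.sin(f)+8*np.cos(f)]))"
```

```text
t 10.55 box u,v,z [192.1   0.6 294.8] rpy [-179.8    0.2   80.3] F(u,v,z) [-1.1 -0.6  0.5] q [-12.  30. -21.  85.  11.  67. -44.] gap 0.6
side lid_edge [([558.0, 174.0, 309.0], 0.6)]
1.75 [148. 284.]
1.65 [130. 287.]
1.55 [112. 289.]
1.45 [ 94. 288.]
1.35 [ 77. 286.]
1.25 [ 59. 282.]
1.15 [ 43. 276.]
1.05 [ 26. 269.]
0.95 [ 11. 260.]
0.85 [ -3. 250.]
0.75 [-17. 238.]
0.65 [-29. 225.]
0.55 [-40. 210.]
0.45 [-49. 195.]
0.35 [-56. 179.]
0.25 [-62. 162.]
0.15 [-67. 145.]
0.05 [-69. 127.]
-0.05 [-70. 110.]
```

Request:
send_rows(steps=[{"offset":[-14,0,3],"twist":[0,0,0]},{"offset":[-14,0,3],"twist":[0,0,0]},{"offset":[-14,0,3],"twist":[0,0,0]},{"offset":[-9,0,0],"twist":[0,0,0]},{"offset":[-9,0,-1],"twist":[0,0,0]},{"offset":[-9,0,-1],"twist":[0,0,0]},{"offset":[-9,0,0],"twist":[0,0,0]},{"offset":[-9,0,0],"twist":[0,0,0]},{"offset":[-9,0,1],"twist":[0,0,0]},{"offset":[-9,0,1],"twist":[0,0,0]},{"offset":[-9,0,1],"twist":[0,0,0]},{"offset":[0,0,0],"twist":[0,0,0]}])

```text
t: 12.15
tool_pos: [552.1, 112.8, 286.0]
orientation: [-179.9, 0.1, 80.3]
wrist_force: [0.3, 1.2, 0.5]
finger_gap: 0.2
```

```bash
python3 -c "
from h import *
st()
look('scene','s5',['lid_edge'])
look('side','d5',['lid_edge'])
import cv2
a=cv2.imread('pics/s5.png')[60:270,220:460];b=cv2.imread('pics/d5.png')[90:300,230:470]
cv2.imwrite('pics/c5.png',cv2.resize(np.hstack([a,b]),None,fx=1.66,fy=1.66))"
```

```text
t 12.15 box u,v,z [7.89e+01 2.00e-01 2.86e+02] rpy [-1.799e+02  1.000e-01  8.030e+01] F(u,v,z) [ 1.2 -0.1  0.5] q [ -1.  25. -20.  94.  10.  62. -34.] gap 0.2
scene lid_edge [([549.0, 100.0, 308.0], 0.69)]
side lid_edge [([550.0, 98.0, 310.0], 0.97)]
```

View pics/c5.png

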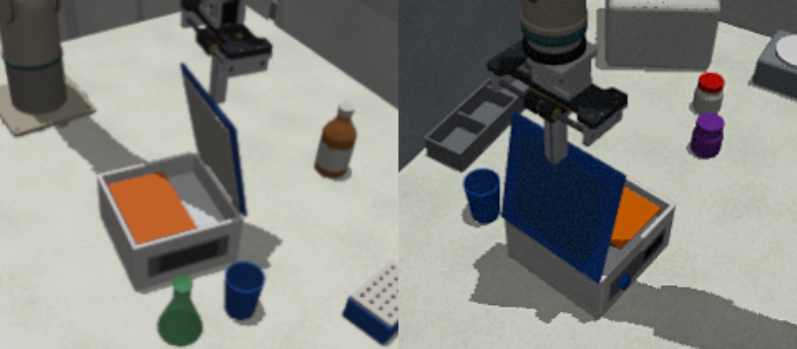

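The lid is past upright (about 1.37 rad) and following the finger, and everything else stands where it was. I continue along the arc.

Request:
send_rows(steps=[{"offset":[-9,0,2],"twist":[0,0,0]},{"offset":[-9,0,2],"twist":[0,0,0]},{"offset":[-8,0,3],"twist":[0,0,0]},{"offset":[-8,0,3],"twist":[0,0,0]},{"offset":[-9,0,3],"twist":[0,0,0]},{"offset":[-8,0,4],"twist":[0,0,0]},{"offset":[-8,0,4],"twist":[0,0,0]},{"offset":[-7,0,5],"twist":[0,0,0]},{"offset":[-7,0,5],"twist":[0,0,0]},{"offset":[-7,0,5],"twist":[0,0,0]},{"offset":[0,0,0],"twist":[0,0,0]}])

```text
t: 13.72
tool_pos: [538.5, 34.7, 249.8]
orientation: [-179.9, 0.1, 80.3]
wrist_force: [-0.5, 0.3, -0.2]
finger_gap: 0.2
```

```bash
python3 -c "
from h import *
st()
look('scene','s6',['lid_edge'])
look('side','d6',['lid_edge'])"
```

```text
t 13.72 box u,v,z [ -0.4   0.4 249.8] rpy [-1.799e+02  1.000e-01  8.030e+01] F(u,v,z) [ 0.3  0.6 -0.2] q [  7.  25. -19. 101.  10.  56. -26.] gap 0.2
scene lid_edge [([534.0, 10.0, 266.0], 0.56), ([740.0, 62.0, 46.0], 0.16)]
side lid_edge [([534.0, 12.0, 269.0], 0.85)]
```

Request:
send_rows(steps=[{"offset":[-7,0,6],"twist":[0,0,0]},{"offset":[-7,0,6],"twist":[0,0,0]},{"offset":[-6,0,6],"twist":[0,0,0]},{"offset":[-6,0,7],"twist":[0,0,0]},{"offset":[-6,0,7],"twist":[0,0,0]},{"offset":[-5,0,8],"twist":[0,0,0]},{"offset":[-5,0,7],"twist":[0,0,0]},{"offset":[-4,0,8],"twist":[0,0,0]},{"offset":[-4,0,8],"twist":[0,0,0]},{"offset":[-3,0,8],"twist":[0,0,0]},{"offset":[-3,0,8],"twist":[0,0,0]},{"offset":[-3,0,8],"twist":[0,0,0]}])

```text
t: 15.42
tool_pos: [529.3, -22.5, 162.9]
orientation: [-180.0, 0.0, 80.4]
wrist_force: [0.2, -0.8, 1.7]
finger_gap: 0.7
```

Request:
send_rows(steps=[{"offset":[-2,0,8],"twist":[0,0,0]},{"offset":[-2,0,8],"twist":[0,0,0]},{"offset":[-1,0,8],"twist":[0,0,0]},{"offset":[-1,0,7],"twist":[0,0,0]},{"offset":[0,0,6],"twist":[0,0,0]},{"offset":[0,0,3],"twist":[0,0,0]},{"offset":[0,0,0],"twist":[0,0,0]},{"offset":[0,0,0],"twist":[0,0,0]}])

```text
t: 16.42
tool_pos: [528.6, -28.0, 123.6]
orientation: [180.0, -0.0, 80.4]
wrist_force: [-1.1, -0.2, 0.0]
finger_gap: 0.3
```

```bash
python3 -c "
from h import *
st()
look('scene','s7',['lid_edge'])
look('side','d7',['lid_edge'])"
```

```text
t 16.43 box u,v,z [-63.9  -0.3 123.6] rpy [180.   -0.   80.4] F(u,v,z) [-0.4  1.1  0. ] q [ 11.  33. -16. 111.  14.  38. -24.] gap 0.3
scene lid_edge [([523.0, -61.0, 124.0], 0.64)]
side lid_edge [([526.0, -63.0, 125.0], 0.56), ([726.0, -51.0, 60.0], 0.16)]
```

Lid at about 0.03 to 0.05 rad. Now I press gently; shut, the outer face should be at z of about 118.5.

Request:
send_rows(steps=[{"offset":[0,0,2],"twist":[0,0,0]},{"offset":[0,0,2],"twist":[0,0,0]},{"offset":[0,0,2],"twist":[0,0,0]},{"offset":[0,0,1],"twist":[0,0,0]},{"offset":[0,0,1],"twist":[0,0,0]},{"offset":[0,0,0],"twist":[0,0,0]},{"offset":[0,0,0],"twist":[0,0,0]}])

```text
t: 17.5
tool_pos: [528.8, -28.5, 118.5]
orientation: [179.9, 0.1, 80.4]
wrist_force: [-6.3, 0.0, 27.1]
finger_gap: 0.5
```

The tip has stopped at 118.5 mm with 27 N, so the lid is on its stop. Press a little more, then lift off and look.

Request:
send_rows(steps=[{"offset":[0,0,1],"twist":[0,0,0]},{"offset":[0,0,0],"twist":[0,0,0]},{"offset":[0,0,0],"twist":[0,0,0]},{"offset":[0,0,-10],"twist":[0,0,0]},{"offset":[0,0,-30],"twist":[0,0,0]},{"offset":[0,0,-40],"twist":[0,0,0]},{"offset":[0,0,-40],"twist":[0,0,0]},{"offset":[0,0,0],"twist":[0,0,0]},{"offset":[0,0,0],"twist":[0,0,0]}])

```text
t: 18.62
tool_pos: [527.8, -28.4, 233.7]
orientation: [-179.9, 0.0, 80.4]
wrist_force: [-0.3, 0.7, -0.7]
finger_gap: 0.6
```

```bash
python3 -c "
from h import *
st()
look('scene','s8',['lid_edge','flask_center','beaker_center','reagent_center','jar_center'])
look('side','d8',['lid_edge','flask_center','beaker_center','reagent_center','jar_center'])
import cv2
a=cv2.imread('pics/s8.png')[90:300,220:460];b=cv2.imread('pics/d8.png')[120:330,230:470]
cv2.imwrite('pics/c8.png',cv2.resize(np.hstack([a,b]),None,fx=1.66,fy=1.66))"
```

```text
t 18.62 box u,v,z [-64.4   0.3 233.7] rpy [-179.9    0.    80.4] F(u,v,z) [ 0.7  0.4 -0.7] q [ 13.  25. -19. 104.  10.  53. -20.] gap 0.6
scene lid_edge [([522.0, -63.0, 119.0], 0.83)]
scene flask_center [([723.0, -53.0, 54.0], 0.81)]
scene beaker_center [([741.0, 62.0, 42.0], 0.81)]
scene reagent_center [([533.0, 448.0, 78.0], 0.85)]
scene jar_center [([464.0, -306.0, 41.0], 0.8), ([508.0, -428.0, 31.0], 0.72)]
side lid_edge [([513.0, -422.0, 43.0], 0.28)]
side flask_center [([726.0, -52.0, 59.0], 0.62)]
side beaker_center [([738.0, 63.0, 46.0], 0.8)]
side reagent_center [([532.0, 450.0, 82.0], 0.59)]
side jar_center [([468.0, -304.0, 37.0], 0.62), ([514.0, -428.0, 41.0], 0.56)]
```

View pics/c8.png

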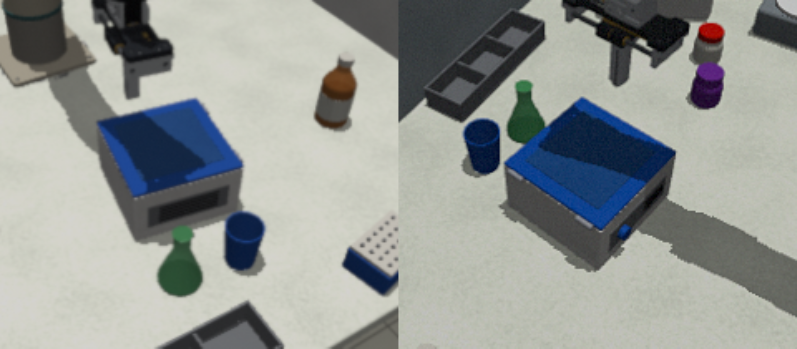

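The lid lies flat on the box and the glassware is where it was. I hand the job in.

```bash
python3 -c "
from h import *
print(manip.finish_job())"
```

```text
the job is handed in; nothing more can be done
None
```

I folded the flap flat first, then swung the lid over slowly and pressed it shut. I handed the job in at about 18.7 s of the 56 s allowed; no verdict is reported.

- **Flap:** it was pressed onto its stop with the tip at z = 97.3 mm, where 97.5 mm is flat. The pictures showed it flat with the lid still open at about 1.72 rad.
- **Lid:** I brought it over at roughly 0.4–0.5 rad/s. At the press the tip stopped at z = 118.5 mm with 27 N, which is exactly the shut height.
- **After lifting off:** the scene view found the lid's edge at z = 119 mm. The arm was clear of everything, about 115 mm above the lid.
- **Glassware:** flask, beaker, bottle and jar were found within about 5 mm of their first positions, which is within the networks' error, and those in the last picture were upright.

**Checks that failed or could not be made:**
- The last side-view search for the lid's edge gave only a low-confidence false hit (0.28) elsewhere on the bench. I relied on the scene view, the picture and the contact height instead.
- The vials could not be seen once the flap was down. I touched nothing below the flap.

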